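# Probe the wax pot through its guide collar

### The arm

A 6-joint arm with a two-finger parallel gripper is mounted at the origin on the work surface. World frame = base frame: x ahead of the robot, y to its left, z up, the work surface at z = 0. Lengths are in m, angles in rad, forces in N, time in s.
With the tool pointing down it reaches from about 0.275 to 1 m from the base axis. Payload 8.4 kg.
Tool frame: the origin (TCP) lies on the centre line of the jaws, within the pads' length; the fingertips stand 17 mm ahead of it and the grasp point (between the pads) lies 2 mm behind it (bot.tcp_to_tips is the y of the fingertips in the tool frame, in m); y points along the fingers, z is the direction in which the jaws open and shut, and the axes are right-handed (so a half turn about y gives the same grasp; the last joint's range is limited). The gripper opens to 85 mm and grips with 20 to 120 N. Pads are 22 mm wide; open, the fingers measure 114 mm over their backs; the gripper's body (76 mm by 85 mm) begins 54 mm behind the grasp point. The pads swing forward as they close: fully open they stand 13 mm farther back than shut.
Start: joints at [-1.281, 0.353, 1.633, -0, 1.155, -0.002], TCP at [0.18, -0.599, 0.248] pointing down, gripper open.
Joint ranges: [-2.63, 2.63], [-0.92, 2.1], [0.06, 2.66], [-1.3, 4.44], [0, 2.69], [-3.02, 3.02]. Speed limits (rad/s): [2.22, 2.22, 2.79, 3.14, 3.14, 3.14].

### API

Orientations are given as a unit quaternion [x, y, z, w].
In Python, from workcell import bot, hand, kinematics, get_obs, vision, hand_in gives the robot as it stands. The module is installed in compiled form; this text tells all that it offers. Calls block until the motion is done:
- bot.reach(position, orientation): joint-space move of the TCP to a pose.
- bot.servo_line(position, ori=None, velocity=0.15): straight line of the TCP; ori=None keeps the orientation; velocity is the mean speed in m/s.
- bot.goto_joints(angles): joint-space move.
- hand.move_gripper(opening, strength=None): finger opening in m; strength is the grip in N (None keeps the last); returns when the fingers have stopped.
- bot.dwell(seconds).
- kinematics.solve_ik(position, orientation): joint angles nearest the present ones, or None.
- get_obs(): the state.
- vision.read_camera(name): name is "side" or "top"; returns a dict with "frame" (400x640x3 uint8, red, green, blue), "intrinsics" (3x3 intrinsics, pixels), "view" (4x4, takes a point from world to camera coordinates). Camera axes: x right, y down, z forward; pixel columns grow to the right and rows downward; lengths in m; the calibration is good to about 2 mm. A picture is of the moment at which its call begins. There is no depth.
A pose or a line that the arm cannot do raises bot.IKError and nothing moves.
- hand_in(): hands the job in, once; it reports no verdict.
The state is a dict: "time_s": time; "joint_pos": joint angles; "joint_vel": joint speeds; "joint_efforts": joint torques, N m; "position": TCP position; "orientation": TCP orientation; "wrist_force": force on the tool from outside, world axes, zero at the start; "ft_torque": the same for the moment, N m; "gripper_width": finger opening in m.
Only numpy, scipy, OpenCV 4.12 (cv2) and the standard library are available. Lean on these libraries where they do the work, as an engineer would, in place of code of your own. Each camera call takes 0.05 s, during which the arm holds its last target.

### The job

Set the loose metal guide collar, flat and centred, on top of the wax pot's raised neck and let go of it. Then take the temperature probe out of its stand and, upright, lower its stem through the collar until about 80 mm of stem is below the collar's top, without the probe ever touching the collar or the pot. Finish while still holding the probe there, still and centred in the bore, and leave the jar, the marker caddy and the brush where they are.

Things in the scene. Friction and masses are not known exactly. Their poses are not given: they have to be found in the camera images.
- neck_top (a point): centre of the top rim of the wax pot's neck: a short upright steel tube in the middle of the pot's lid, outer diameter 56, bore 36, 25 mm tall, top rim flat and 125 mm above the counter. z up
- collar_mid (a point): centre (half-way up, on the axis) of the loose guide collar: a plain aluminium ring, outer diameter 50, bore 26, height 36 mm, about 140 g, standing flat on the counter on one side of the pot. z along the bore, up. On the neck it simply rests on the flat rim; nothing locates it
- stand_hole (a point): centre of the top of the 17 mm hole in the stand's arm plate, in which the probe hangs, 130 mm above the counter. z up, x from the hole towards the post
- probe_mid (a point): centre of the temperature probe's handle (half-way up the handle): a black plastic cylinder, diameter 28, 60 mm tall, with a thin grey band near its top. At the start its underside rests loosely on the stand's arm plate, so that this point is 160 mm above the counter. z up along the probe. Can be gripped from above, any way round
- probe_tip (a point): lower end of the probe's stem, 140 mm below the handle's centre along the probe's axis. z as for the handle
- probe: the temperature probe, about 90 g: the black handle and below it a straight coaxial steel stem, diameter 8, 110 mm long. Origin at the stem's lower end, z up along the stem; it hangs upright at the start
- collar: the guide collar as a whole, origin at the centre of its underside, z up
- pot: electric wax pot, fixed: round, aluminium, 176 mm across, flat grey lid 100 mm above the counter with the neck in its middle, open inside down to 14 mm above the counter. Two black side handles reach 114 mm from its axis and a black control box 118 mm, all below 80 mm high. Origin on its axis at the counter; x points away from the control box
- stand: probe stand, fixed, dark steel, on the other side of the pot from the collar: horizontal arm plate 74 x 44 mm, 10 mm thick, its top 130 mm above the counter; post on the +x side of the hole, below the arm plate; round foot 90 mm across. Only the probe's handle rises above the arm plate. Origin below the hole, at the counter
- jar: bystander: white plastic jar, 72 mm diameter, 90 mm tall, origin under its centre, farther out than the pot
- caddy: bystander: yellow open caddy 100 x 170 x 75 mm with markers standing to 123 mm, origin under its centre
- brush: bystander: paint brush 200 mm long lying on the counter
Things that resemble listed ones, but are neither listed nor needed, are in the scene too. Of the things shaped like the collar, the aluminium one is meant.

How it is judged:
On the way, in this order (a step that is already met when the one before it is completed fails the run):
1. the collar rests flat and centred on the pot's neck, let go (horizontal distance between collar_mid and neck_top below 0.006 m and z of collar_mid in the frame of neck_top between 0.014 and 0.021 m and angle between collar_mid's own z axis and vertical below 0.05 rad and contact force between the fingers and collar below 0.05 N and linear speed of collar below 0.02 m/s), for 0.2 s.
2. the probe is out of its stand, its tip above the collar's top and near it (z of probe_tip in the frame of collar_mid above 0.018 m and horizontal distance between probe_tip and collar_mid below 0.05 m), for 0.02 s.
At the end, for the whole second after the job is handed in: Collar flat (3 deg) on the neck, axes within 6 mm, untouched by the robot; probe still gripped, at rest, upright within 4 deg, tip within 5 mm of the collar's axis and 65 to 97 mm below the collar's top, touching neither collar nor pot (horizontal distance between collar_mid and neck_top below 0.006 m and z of collar_mid in the frame of neck_top between 0.014 and 0.021 m and angle between collar_mid's own z axis and vertical below 0.05 rad and horizontal distance between probe_tip and collar_mid below 0.005 m and angle between probe_tip's own z axis and vertical below 0.07 rad and z of probe_tip in the frame of collar_mid between -0.079 and -0.047 m and contact force between the fingers and probe above 1 N and contact force between each of probe, the arm, the fingers and collar below 0.05 N and contact force between probe and pot below 0.05 N and linear speed of each of probe, collar below 0.01 m/s); the arm keeps its last pose, push and grip.
It fails at once if the probe touches the collar (contact force between probe and collar above 0.1 N).
It fails at once if the probe touches the pot (contact force between probe and pot above 0.1 N).
It fails at once if the jar, caddy or brush is moved by more than 30 mm (distance of any of jar, caddy, brush from where it was at the start of the episode above 0.03 m).
It also fails if it takes over 64 s, if anything falls off the work surface, if the arm or the gripper's body presses on something with over 40 N, if the wrist force passes 120 N, or if a joint passes its speed limit or range.

## Working session

There is one attempt and no reset: what is moved stays moved. The work goes in short steps, each a Python script; the robot and the scene stay as the last script left them, time stands still between calls to the robot, and variables do not carry over. Pictures are saved under pics/ and viewed, and the job is handed in when it is done.

```bash
mkdir -p pics; python3 - <<'E'
from workcell import *
import cv2,numpy as np
o=get_obs(); print({k:np.round(v,3) for k,v in o.items()}, bot.tcp_to_tips)
for n in("side","top"):
    c=vision.read_camera(n); cv2.imwrite(f"pics/{n}0.png",c["frame"][:,:,::-1]); print(n,np.round(c["intrinsics"],1).tolist(),np.round(c["view"],4).tolist())
    np.savez(f"{n}0.npz",**c)
E
```

```text
{'time_s': np.float64(0.0), 'joint_pos': array([-1.281,  0.354,  1.634, -0.   ,  1.155, -0.002]), 'joint_vel': array([ 0.001,  0.001, -0.001, -0.001,  0.001, -0.001]), 'joint_efforts': array([-1.0000e-03, -6.0526e+01, -3.4207e+01, -0.0000e+00,  9.0000e-03,
       -0.0000e+00]), 'position': array([ 0.18 , -0.598,  0.248]), 'orientation': array([-0.103,  0.7  , -0.699,  0.103]), 'wrist_force': array([ 0.775, -0.268,  0.339]), 'ft_torque': array([-0.001,  0.026,  0.017]), 'gripper_width': np.float64(0.085)} 0.017
side [[369.1, 0.0, 322.2], [0.0, 369.1, 203.2], [0.0, 0.0, 1.0]] [[-0.8982, -0.4395, 0.0001, 0.5668], [-0.2328, 0.4754, -0.8484, 0.2471], [0.3728, -0.7621, -0.5293, 0.6607], [0.0, 0.0, 0.0, 1.0]]
top [[444.3, 0.0, 327.3], [0.0, 444.3, 198.3], [0.0, 0.0, 1.0]] [[0.0112, -0.9999, 0.0091, -0.0005], [-0.9854, -0.0126, -0.17, 0.614], [0.1701, -0.0071, -0.9854, 1.1554], [0.0, 0.0, 0.0, 1.0]]
```

View pics/side0.png

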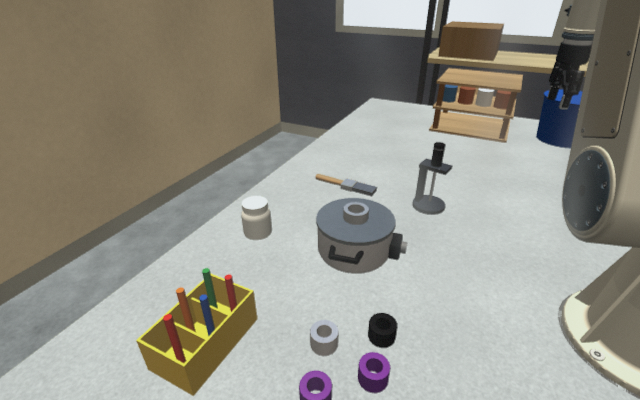

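View pics/top0.png

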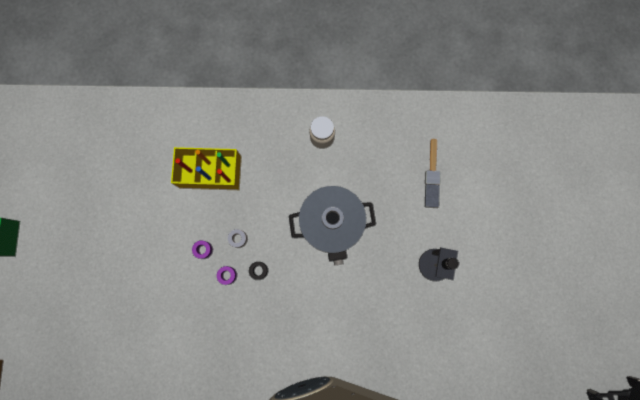

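Both views show five things of interest. In the top view the pot neck is at (333,217), the stand with the probe at (450,263), the jar at (322,129), the caddy at (206,168) and the brush at (433,175). There are four rings in the top view: grey (238,238), black (258,270), purple (202,249) and purple (227,275). The grey one fits "aluminium", so I'll confirm it in an enlarged crop.

```bash
cat > h.py <<'E'
import numpy as np,cv2
def load(n):
    return dict(np.load(n))
def ray(c,uv):
    V=c["view"];R=V[:3,:3];t=V[:3,3]
    d=R.T@np.linalg.inv(c["intrinsics"])@np.array([uv[0],uv[1],1.]);return -R.T@t,d/np.linalg.norm(d)
def onz(c,uv,z):
    o,d=ray(c,uv);return o+d*(z-o[2])/d[2]
def tri(c1,p1,c2,p2):
    A=[];b=[]
    for c,p in((c1,p1),(c2,p2)):
        o,d=ray(c,p);M=np.eye(3)-np.outer(d,d);A.append(M);b.append(M@o)
    return np.linalg.lstsq(np.vstack(A),np.hstack(b),rcond=None)[0]
def proj(c,P):
    q=c["intrinsics"]@(c["view"][:3,:3]@np.asarray(P)+c["view"][:3,3]);return q[:2]/q[2]
E
python3 - <<'E'
from h import *
T=load("top0.npz");S=load("side0.npz")
def crop(c,x0,y0,x1,y1,w=390):
    im=c["frame"][y0:y1,x0:x1,::-1];return cv2.resize(im,(w,int(w*(y1-y0)/(x1-x0))),interpolation=cv2.INTER_NEAREST)
a=crop(T,180,215,280,290);b=crop(S,290,310,410,400);cv2.imwrite("pics/rings.png",np.hstack([a,b]))
a=crop(T,290,180,380,247);b=crop(S,310,190,410,264)
d=crop(T,410,235,480,287);e=crop(S,400,130,470,182)
h=min(a.shape[0],b.shape[0]);g=min(d.shape[0],e.shape[0])
cv2.imwrite("pics/potstand.png",np.vstack([np.hstack([a[:h],b[:h]]),np.hstack([d[:g],e[:g]])]))
print("ring top est",onz(T,(238,238),.036),onz(S,(324,330),.036))
print("neck",onz(T,(333,217),.125),onz(S,(356,209),.125))
print("probe top",onz(T,(451,263),.19),onz(S,(438,147),.19))
E
```

```text
ring top est [0.50446415 0.24733963 0.036     ] [0.50429208 0.25207321 0.036     ]
neck [ 0.55343402 -0.0077707   0.125     ] [ 0.55003014 -0.001015    0.125     ]
probe top [ 0.43944013 -0.28496204  0.19      ] [ 0.43713278 -0.26245421  0.19      ]
```

View pics/rings.png

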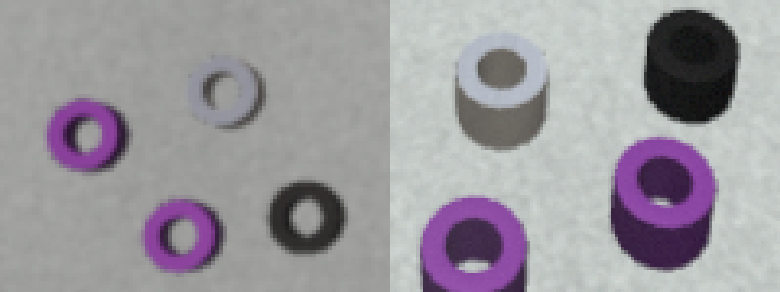

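View pics/potstand.png

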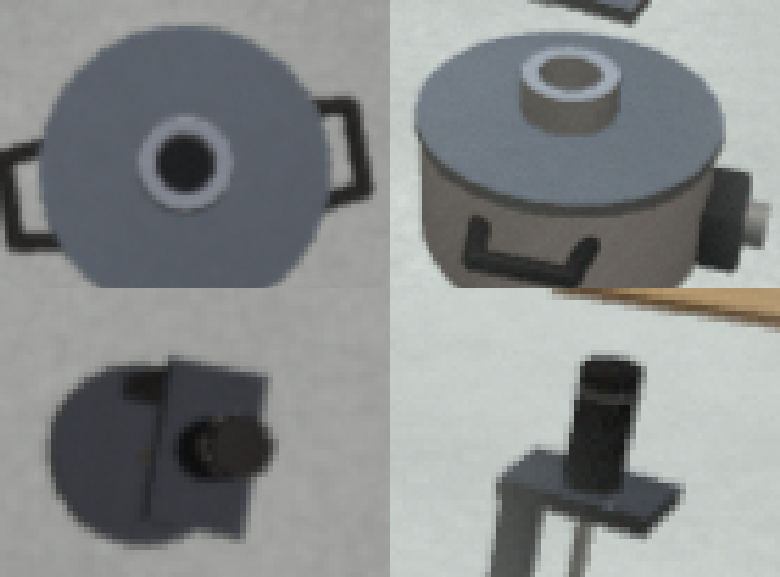

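The crop confirms it: the ring at top (238,238) / side (324,332) is the only bare, light metallic one. The others are two purple and one black, so they're decoys. Next I'll measure the rim centres with masks.

```bash
cat >> h.py <<'E'
def rim(c,uv,r,z,thr=14,vmin=125,show=False):
    """bluish bright aluminium/steel top faces near uv: outer and hole ellipse centres on plane z"""
    f=c["frame"].astype(int);m=((f[...,2]-f[...,0]>thr)&(f.mean(2)>vmin)).astype(np.uint8)
    w=np.zeros_like(m);u,v=map(int,uv);w[max(0,v-r):v+r,u-r:u+r]=1;m*=w
    cs,hi=cv2.findContours(m,cv2.RETR_EXTERNAL,cv2.CHAIN_APPROX_NONE)
    k=max(cs,key=cv2.contourArea);hull=cv2.convexHull(k);e=cv2.fitEllipse(hull)
    g=onz(c,e[0],z)
    dep=(c["view"][:3,:3]@g+c["view"][:3,3])[2]
    return np.round(e[0],1),np.round(max(e[1])*dep/c["intrinsics"][0,0]*1000,1),np.round(g,4)
E
python3 - <<'E'
from h import *
T=load("top0.npz");S=load("side0.npz")
for n,uvT,uvS,z in(("collar",(238,238),(324,330),.036),("neck",(333,217),(356,209),.125)):
    for c,uv in((T,uvT),(S,uvS)):
        u,v=uv
        for thr,vm in ((8,140),(14,125)): print(n,c["frame"][v-6 if c is S else v,u+8 ],rim(c,uv,20,z,thr,vm))
# probe handle : dark pixels, print
f=S["frame"].astype(int).sum(2)/3
print(np.round(f[138:176,428:452]).astype(int))
E
```

```text
collar [78 75 74] (array([236.1, 237.8]), np.float64(45.7), array([0.505 , 0.2526, 0.036 ]))Traceback (most recent call last):
  File "<stdin>", line 6, in <module>
  File "h.py", line 21, in rim
    k=max(cs,key=cv2.contourArea);hull=cv2.convexHull(k);e=cv2.fitEllipse(hull)
ValueError: max() iterable argument is empty
```

```bash
python3 - <<'E'
from h import *
T=load("top0.npz");S=load("side0.npz")
for c,x,y in((T,238,238),(T,333,217),(S,324,330),(S,356,209)):
    print(c["frame"][y,x-18:x+19].tolist())
f=S["frame"].astype(int).sum(2)//3
print(f[138:176,428:452])
E
```

```text
[[155, 156, 153], [157, 158, 155], [159, 161, 158], [160, 161, 159], [159, 160, 158], [157, 158, 156], [158, 159, 157], [155, 156, 159], [147, 148, 159], [146, 147, 159], [145, 147, 157], [129, 130, 139], [75, 73, 73], [77, 74, 71], [116, 116, 113], [154, 155, 153], [159, 160, 157], [156, 157, 155], [156, 157, 155], [156, 158, 156], [154, 155, 154], [146, 147, 151], [146, 147, 157], [146, 147, 158], [146, 147, 156], [131, 129, 133], [78, 75, 74], [103, 101, 99], [151, 152, 150], [157, 159, 156], [157, 158, 156], [157, 158, 156], [157, 158, 155], [157, 158, 156], [156, 157, 154], [161, 162, 160], [164, 165, 162]]
[[89, 95, 104], [89, 96, 103], [90, 96, 105], [90, 96, 104], [90, 96, 105], [90, 96, 105], [103, 107, 115], [127, 129, 137], [130, 134, 144], [130, 133, 142], [116, 117, 123], [51, 51, 54], [32, 31, 34], [30, 31, 32], [30, 31, 33], [31, 32, 33], [30, 30, 33], [31, 32, 34], [30, 30, 33], [30, 31, 33], [29, 30, 33], [31, 31, 33], [32, 32, 35], [41, 43, 44], [83, 84, 87], [125, 128, 135], [129, 133, 143], [127, 131, 141], [118, 121, 128], [93, 99, 106], [89, 95, 104], [88, 95, 1
[... 4409 characters left out ...]
65  59  55  56  54  56  49  47  55  73  85  67  70  72  73  75  72
   73  70  54  51  97 161]
 [160 125 114  91  65  64  56  51  49  49  49  51  51  52  59  67  69  70
   68  53  54  98 161 198]
 [196 194 188 159 125 105  64  60  54  50  48  47  45  44  46  45  51  59
   51  53  99 157 196 196]
 [197 196 195 195 186 140  85  87  99 114  90  57  55  46  44  44  45  41
   52  98 162 199 198 198]
 [197 197 197 193 179 109  92 114 163 196 164 131 119  96  88  52  44  51
   98 163 199 200 198 198]
 [197 199 199 199 182 104  92 118 176 203 200 202 193 173 162 123 112 108
  161 199 200 199 197 201]
 [200 200 198 199 175  92  93 120 179 202 201 203 203 202 200 198 192 181
  200 199 198 196 197 199]]
```

```bash
cat >> h.py <<'E'
def rimm(c,m,uv,r,z):
    w=np.zeros(m.shape,np.uint8);u,v=map(int,uv);w[max(0,v-r):v+r,u-r:u+r]=1;m=m.astype(np.uint8)*w
    cs,_=cv2.findContours(m,cv2.RETR_EXTERNAL,cv2.CHAIN_APPROX_NONE)
    k=max(cs,key=lambda q:cv2.contourArea(cv2.convexHull(q)));e=cv2.fitEllipse(cv2.convexHull(k));g=onz(c,e[0],z)
    dep=(c["view"][:3,:3]@g+c["view"][:3,3])[2]
    return np.round(e[0],1),np.round(np.array(e[1])*dep/c["intrinsics"][0,0]*1000,1),np.round(g,4)
def ch(c):
    f=c["frame"].astype(int);return f.mean(2),f[...,2]-f[...,1]
E
python3 - <<'E'
from h import *
T=load("top0.npz");S=load("side0.npz")
vt,bt=ch(T);vs,bs=ch(S)
print("collar T",rimm(T,(bt>3)&(vt>105),(237,238),14,.036));print("collar S",rimm(S,(bs>3)&(vs>140),(324,332),18,.036))
print("neck T",rimm(T,vt>110,(333,217),16,.125));print("neck S",rimm(S,(vs>140),(356,209),17,.125))
f=T["frame"].astype(int).sum(2)//3
print(f[252:276,436:466])
# side axis midpoints
for r in(147,150,154,157):
    row=vs[r,424:455];d=row<115;i=np.where(d)[0];a,b=i[0],i[-1]
    L=424+a-(115-row[a])/(row[a-1]-row[a]);R=424+b+(115-row[b])/(row[b+1]-row[b]);print(r,L,R,(L+R)/2)
E
```

```text
collar T (array([236.2, 237.7]), array([47.7, 48.6]), array([0.5053, 0.2523, 0.036 ]))
collar S (array([323.7, 330.9]), array([38.9, 47.4]), array([0.5039, 0.2541, 0.036 ]))
neck T (array([332.5, 216.8]), array([54.3, 54.9]), array([ 0.554 , -0.0064,  0.125 ]))
neck S (array([355.7, 208.3]), array([29.5, 53.6]), array([ 0.5517, -0.0035,  0.125 ]))
[[ 27  26  26  36  51  58  58  60  60  60  60  60  59  59  60  59  59  59
   59  60  64  93 139 160 161 161 159 159 159 158]
 [ 26  28  29  36  52  59  59  60  59  60  60  60  59  59  59  60  59  60
   60  59  65  97 143 158 160 162 160 158 158 158]
 [ 29  27  29  39  56  58  60  60  59  60  61  59  60  59  58  59  59  59
   59  60  68 106 152 157 160 162 161 157 157 159]
 [ 40  37  35  43  57  59  58  60  59  60  60  60  60  60  59  60  59  59
   59  60  72 112 154 157 159 162 161 159 158 160]
 [ 57  51  43  44  57  58  59  59  60  60  60  60  60  60  59  60  62  60
   59  61  77 117 155 157 159 161 159 157 158 160]
 [ 60  54  44  49  58  59  59  58  59  58  56  55  57  62  56  56  61  54
   54  57  83 128 155 156 156 158 157 154 156 158]

[... 1784 characters left out ...]
 60  60  59  59  59  59  59  59  59  65
   98 146 158 159 158 161 162 162 162 164 164 162]
 [ 43  58  59  60  60  59  60  61  60  59  60  60  59  59  59  59  60  68
  107 154 159 158 157 160 162 162 160 162 162 162]
 [ 44  57  59  60  58  59  60  60  60  59  60  59  60  58  58  61  60  73
  115 157 160 158 158 161 162 161 159 161 162 162]
 [ 46  57  58  59  59  59  60  60  59  59  59  59  60  59  59  59  60  77
  121 160 162 158 160 161 161 160 158 160 161 161]]
147 433.32374100719426 444.37295081967216 438.8483459134332
150 432.5310734463277 443.7887323943662 438.15990292034695
154 432.2052117263844 443.0374531835206 437.6213324549525
157 431.5182072829132 442.3346774193548 436.926442351134
```

```bash
python3 - <<'E'
from h import *
T=load("top0.npz");S=load("side0.npz")
g=onz(T,(452.5,262.9),.19);print("T",g)
g2=tri(T,(452.5,262.9),S,(438.9,146));print("tri",g2)
from scipy.optimize import least_squares
# vertical axis through side mid points (one constraint) + top disc centre
m=[(147,438.85),(150,438.16),(154,437.62),(157,436.93)]
for xy in(g[:2],g2[:2]):
    for r,u in m:
        zs=np.linspace(.12,.2,200);P=np.array([proj(S,[*xy,z]) for z in zs]);i=np.argmin(abs(P[:,1]-r));print(r,u,P[i,0].round(2),zs[i].round(3),end=" | ")
    print(proj(S,[*xy,.19]),proj(S,[*xy,.13]))
# known checks: side disc top edge
x,y=g[:2]
for a in range(0,360,30):
    pass
c=np.array([proj(S,[x+.014*np.cos(a),y+.014*np.sin(a),.19]) for a in np.linspace(0,6.28,60)]);print(c.min(0),c.max(0))
c=np.array([proj(S,[x+.014*np.cos(a),y+.014*np.sin(a),.13]) for a in np.linspace(0,6.28,60)]);print(c.min(0),c.max(0))
E
```

```text
T [ 0.43971342 -0.28850757  0.19      ]
tri [ 0.43953153 -0.29107593  0.18130562]
147 438.85 438.33 0.179 | 150 438.16 437.79 0.171 | 154 437.62 437.07 0.16 | 157 436.93 436.54 0.151 | [439.01804301 143.16252408] [435.21352336 164.37283782]
147 438.85 438.53 0.178 | 150 438.16 438.01 0.17 | 154 437.62 437.29 0.159 | 157 436.93 436.73 0.15 | [439.28899196 142.82260241] [435.48302343 164.00296173]
[433.36875641 141.04991444] [444.70302859 145.33140772]
[429.75866701 162.07335082] [440.69919234 166.73165011]
```

Measured positions:
- **Collar:** about (0.505, 0.253). The two views agree to 2 mm and the diameter comes out at 48 mm.
- **Neck:** about (0.553, -0.005), with a diameter of 54–55 mm.
- **Probe:** about (0.439, -0.288).

All three are in reach and the sizes match, so I'll grasp the collar with the jaws at an angle that clears the other rings.

```bash
cat > m.py <<'E'
from h import *
from workcell import *
from scipy.spatial.transform import Rotation as Ro
def q(j):
    z=np.array([j[0],j[1],0.]);z/=np.linalg.norm(z);y=np.array([0,0,-1.]);x=np.cross(y,z)
    return Ro.from_matrix(np.column_stack([x,y,z])).as_quat()
def bestq(p,j):
    cur=get_obs()["joint_pos"];b=None
    for s in(1,-1):
        o=q(s*np.array(j));a=kinematics.solve_ik(p,o)
        if a is not None:
            d=abs(np.array(a)-cur).max()
            if b is None or d<b[0]: b=(d,o,np.round(a,2))
    print("ik",b[0],b[2]);return b[1]
def st():
    o=get_obs();print("t%.2f"%o["time_s"],"pos",np.round(o["position"],4),"w%.4f"%o["gripper_width"],"F",np.round(o["wrist_force"],2),"q",np.round(o["orientation"],3));return o
def shot(tag):
    r=[]
    for n in("top","side"):
        c=vision.read_camera(n);np.savez(f"{n}{tag}.npz",**c);cv2.imwrite(f"pics/{n}{tag}.png",c["frame"][:,:,::-1]);r.append(c)
    return r
E
python3 - <<'E'
from m import *
p=np.array([.505,.253,.20]);j=(.342,.94)
o=bestq(p,j)
P=get_obs()["position"];bot.servo_line([*P[:2],.32],velocity=.3)
hand.move_gripper(.070,40)
bot.reach([.505,.253,.27],o);st()
bot.servo_line([.505,.253,.085],velocity=.2);st();shot("1")
E
```

```text
ik 1.7431865836580784 [ 0.46  0.31  1.81 -0.    1.02 -0.76]
t3.99 pos [0.5053 0.2524 0.27  ] w0.0699 F [ 0.25 -0.19 -0.55] q [ 0.696 -0.123  0.123 -0.696]
t5.07 pos [0.5057 0.2533 0.0859] w0.0702 F [-0.01 -0.81 -0.27] q [-0.696  0.122 -0.123  0.697]
```

View pics/side1.png

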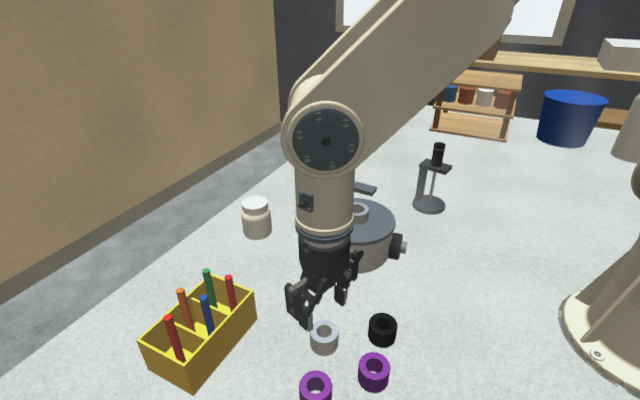

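The open jaws sit centred above the grey ring at (324,337), and the neighbouring rings are clear. Descending to grip.

```bash
python3 - <<'E'
from m import *
bot.servo_line([.505,.253,.026],velocity=.1);st()
hand.move_gripper(.0,40);o=st();shot("2")
T=[.505,.253]
bot.servo_line([*T,.23],velocity=.2);st();shot("3")
E
python3 - <<'E'
from h import *
a=load("side2.npz")["frame"][200:400,220:420,::-1];b=load("side3.npz")["frame"][50:250,220:420,::-1]
cv2.imwrite("pics/g.png",cv2.resize(np.hstack([a,b]),(800,400),interpolation=cv2.INTER_NEAREST))
E
```

```text
t5.91 pos [0.5053 0.2531 0.0262] w0.0700 F [0.02 0.31 0.71] q [-0.696  0.123 -0.123  0.696]
t6.23 pos [0.5055 0.2533 0.027 ] w0.0484 F [-1.33  0.08  5.26] q [-0.696  0.122 -0.123  0.697]
t7.50 pos [0.5043 0.2526 0.2288] w0.0481 F [ 0.99  0.84 -1.41] q [ 0.697 -0.123  0.122 -0.696]
```

View pics/g.png

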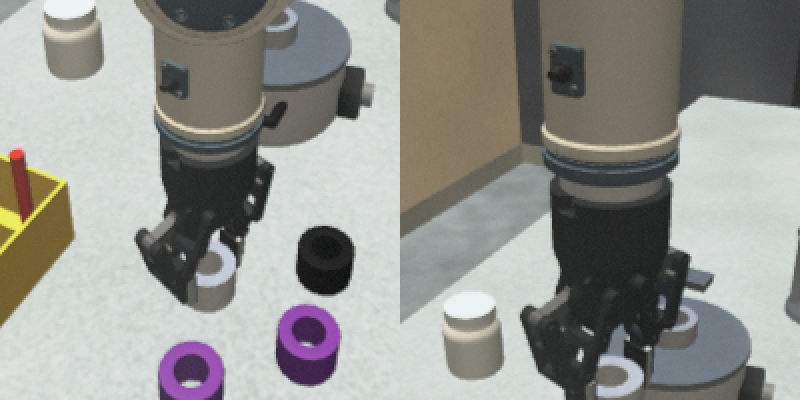

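Held: width is 48 mm, and the ring lifted between the fingers at side (323,234). Now carrying it over the neck.

```bash
python3 - <<'E'
from m import *
N=[.553,-.005]
bot.servo_line([*N,.235],velocity=.25)
bot.servo_line([*N,.170],velocity=.12);st();shot("4")
E
python3 - <<'E'
from h import *
a=load("side4.npz")["frame"][130:280,280,:] if 0 else load("side4.npz")["frame"][130:255,290:420,::-1];b=load("top4.npz")["frame"][150:275,270:400,::-1]
cv2.imwrite("pics/g4.png",cv2.resize(np.hstack([a,b]),(780,375),interpolation=cv2.INTER_NEAREST))
E
```

```text
t9.49 pos [ 0.5534 -0.0047  0.1704] w0.0481 F [-0.76 -0.51 -0.67] q [-0.696  0.122 -0.123  0.696]
```

View pics/g4.png

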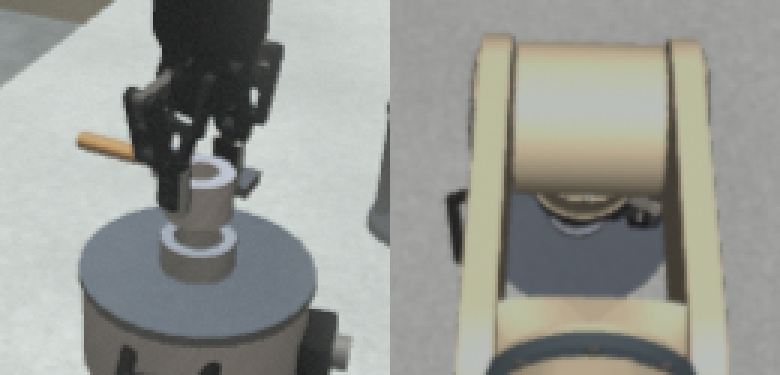

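The collar hangs just above the neck and is nearly centred: its right edge lines up with the neck's, and it's about 1–2 mm off. I'll measure this precisely once it's placed.

```bash
python3 - <<'E'
from m import *
X=get_obs()["position"]
for z in(.156,.1535,.152,.151):
    bot.servo_line([.553,-.005,z],velocity=.05);o=st()
    if o["wrist_force"][2]>5: break
hand.move_gripper(.066,40);st()
bot.servo_line([.553,-.005,.26],velocity=.2)
# step aside toward the probe, arm out of view
o=bestq([.439,-.288,.27],(0,1));bot.reach([.439,-.288,.30],o);st();shot("5")
vt,bt=None,None
E
python3 - <<'E'
from h import *
S=load("side5.npz");T=load("top5.npz")
a=S["frame"][130:255,290:420,::-1];b=T["frame"][150:275,270:400,::-1]
cv2.imwrite("pics/g5.png",cv2.resize(np.hstack([a,b]),(780,375),interpolation=cv2.INTER_NEAREST))
E
```

```text
t10.03 pos [ 0.5527 -0.005   0.1556] w0.0483 F [-0.14  0.39 -1.88] q [ 0.696 -0.123  0.122 -0.696]
t10.28 pos [ 0.553  -0.005   0.1534] w0.0484 F [-0.83 -0.19 -1.5 ] q [ 0.696 -0.123  0.123 -0.696]
t10.53 pos [ 0.5531 -0.005   0.1521] w0.0482 F [ 1.8   0.51 -1.46] q [-0.696  0.123 -0.123  0.696]
t10.78 pos [ 0.5531 -0.005   0.152 ] w0.0485 F [-2.950e+00 -1.000e-02  1.084e+01] q [-0.696  0.123 -0.123  0.696]
t11.09 pos [ 0.553  -0.005   0.1509] w0.0658 F [-0.85  0.28  0.19] q [ 0.696 -0.123  0.123 -0.696]
ik 0.9206271103958066 [-0.58  0.18  1.82 -0.    1.14 -2.15]
t12.96 pos [ 0.4392 -0.2874  0.2993] w0.0660 F [ 0.7   0.32 -0.36] q [-0.707  0.     0.     0.707]
```

View pics/g5.png

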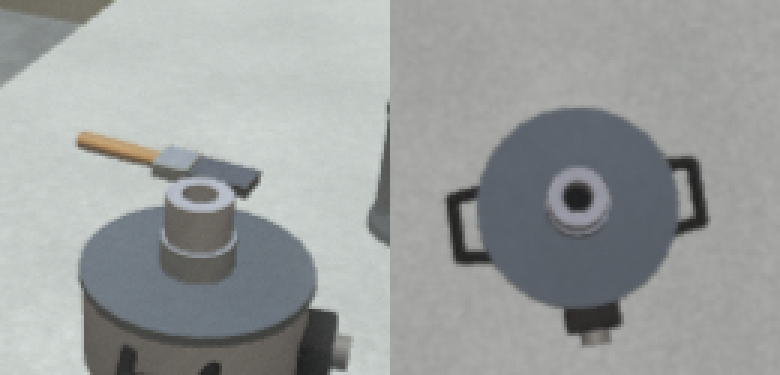

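The collar sits flat on the neck in both views (top face at side (356,195), top (462/…) crop centre). Now measuring how well it's centred.

```bash
python3 - <<'E'
from h import *
T=load("top5.npz");S=load("side5.npz");vt,bt=ch(T);vs,bs=ch(S)
print(vt[200:230,318:346].astype(int))
print("S top",rimm(S,(vs>140)&(bs>3),(356,193),14,.161))
np.set_printoptions(linewidth=220)
print(vs[185:215,340:374].astype(int))
E
```

```text
[[ 99 100  99 100 100 101 101 101 101 100 100 101 102 102 101 102 101 101
  101 102 102 101 100 101 100 100 100 101]
 [100  99  99  99 100 101 100 101 102 101 101 101 101 101 101 101 101 101
  101 102 102 101 101 102 101 101 101 101]
 [ 99  99  99  99 100 100 100 101 102 101 101 101 101 101 100 100 100 101
  101 101 101 100 101 101 101 101 101 101]
 [100  99 100 100  99  99  99 100 100 100 101 101 100 100 100  99  99 100
  100 100 100 100 101 101 101 101 101 101]
 [ 99  99  99  99 100 100 100 100 100 101 101 102 102 101 101 101 100 100
  100  99  99 100 100 101 101 100 101 101]
 [100 100  99  99 100 100 100  99  99 101 105 111 116 119 119 118 117 112
  105 102  99 100 101 101 101 100 100 100]
 [100 100  99  99  99 100 100 100 103 113 123 134 143 148 149 149 147 138
  127 118 104 101 101 101 101  99  99  99]
 [ 99  99  99  99  99  99 100 105 117 136 147 151 153 153 153 153 154 153
  152 147 122 110 103 101 101 100  99 100]
 [ 99  98  98  98  99 100 107 123 138 150 153 154 153 153 153 154 154 154
  154 153 147 130 111 102 100 100 100 100]
 [ 99  98  98  99  99 102 121 149 152 153 154 1
[... 1989 characters left out ...]
99  91  91  91  91  93 101
  114 122 115  96  88  96  97  97  98  97]
 [ 97  97  97  98  97  97  96  92  83  83 103 114 109 110 113 112 112 119
  115  96  84  88  95  96  98  97  97  97]
 [ 97  97  98  98  98  97  97  97  93  87  81  82  86  92  99  95  84  79
   82  87  93  95  97  97  98  97  97  97]
 [ 97  97  98  98  98  97  97  97  98  96  95  93  89  88  86  86  85  89
   94  95  97  97  97  97  96  96  98  97]]
S top (array([356.4, 194.2]), array([24.7, 45.9]), array([ 0.5515, -0.0025,  0.161 ]))
[[107 100  98 ... 171 184 187]
 [153  95  93 ... 114 119 128]
 [149  89  88 ... 117 113 113]
 ...
 [120 120 117 ... 115 117 117]
 [118 122 115 ... 118 118 117]
 [124 121 116 ... 117 117 116]]
```

```bash
python3 - <<'E'
from h import *
T=load("top5.npz");vt,bt=ch(T)
print("T top outer",rimm(T,vt>132,(332,215),14,.161))
S=load("side5.npz");vs,bs=ch(S)
for n,c,v,uv,m in(("T",T,vt,(332,215),95),):
    print("T hole",rimm(c,v<m,uv,8,.161))
print("S hole",rimm(S,vs<132,(356,194),9,.161))
E
```

```text
T top outer (array([332.3, 215. ]), array([46.3, 48.1]), array([ 0.5536, -0.0054,  0.161 ]))
T hole (array([332.3, 215.1]), array([22.4, 23.6]), array([ 0.5535, -0.0053,  0.161 ]))
S hole (array([356.8, 187.2]), array([10.7, 54.7]), array([ 0.5619, -0.0311,  0.161 ]))
```

Both views put the collar within about 1 mm of the neck axis (top 1.1 mm, side 1.0 mm), so step 1 is fine. Now the probe: I'll check alignment before descending.

```bash
python3 - <<'E'
from m import *
bot.servo_line([.439,-.2875,.235],velocity=.2);st();shot("6")
S=load("side6.npz");T=load("top6.npz")
a=S["frame"][60:190,370:500,::-1];b=T["frame"][190:320,390:520,::-1]
cv2.imwrite("pics/g6.png",cv2.resize(np.hstack([a,b]),(780,390),interpolation=cv2.INTER_NEAREST))
E
```

```text
t13.53 pos [ 0.4394 -0.2871  0.2352] w0.0662 F [-0.36  0.85  0.82] q [-0.707 -0.     0.     0.707]
```

View pics/g6.png

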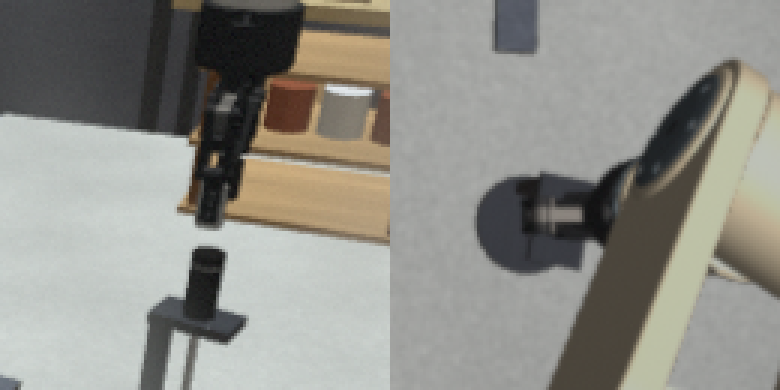

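The jaws are in line with the handle (side crop column ~207 for both). Gripping and lifting.

```bash
python3 - <<'E'
from m import *
bot.servo_line([.439,-.2875,.164],velocity=.12);st()
hand.move_gripper(0,50);o=st()
P=o["position"]
bot.servo_line([P[0],P[1],.345],velocity=.15);st()
bot.servo_line([P[0],P[1]+.06,.345],velocity=.2);bot.dwell(.3);st();shot("7")
E
```

```text
t14.38 pos [ 0.4394 -0.2878  0.1647] w0.0658 F [ 0.4  -0.07  0.12] q [ 0.707  0.     0.    -0.707]
t14.81 pos [ 0.4394 -0.2878  0.1648] w0.0271 F [-0.6  -0.18  6.01] q [ 0.707  0.     0.    -0.707]
t16.17 pos [ 0.439  -0.2876  0.344 ] w0.0271 F [-0.31  0.77 -0.52] q [-0.707  0.001  0.     0.707]
t16.92 pos [ 0.4394 -0.2284  0.3448] w0.0269 F [ 0.67 -0.05 -0.34] q [-0.707  0.    -0.     0.707]
```

View pics/side7.png

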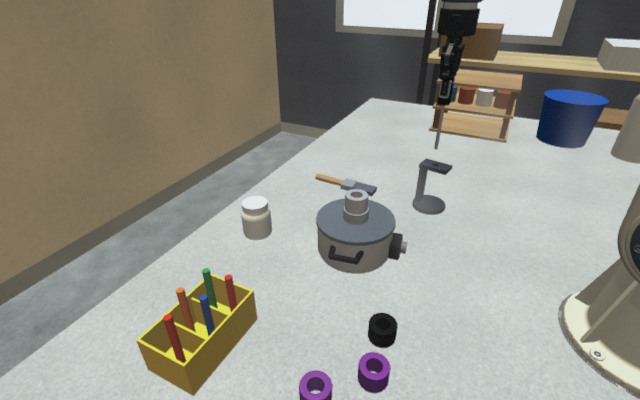

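View pics/top7.png

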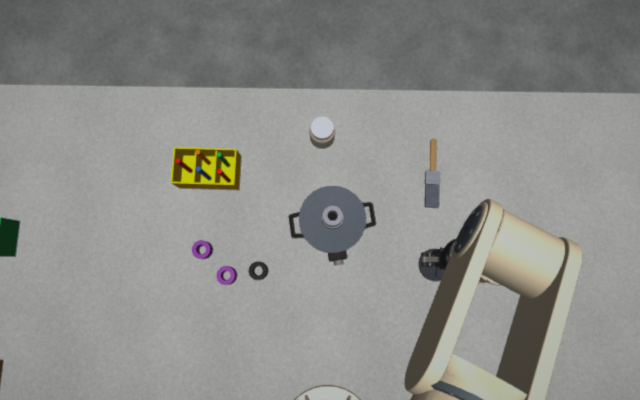

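Probe gripped (27 mm), stem hanging straight with its tip at side (437,149); the collar and bystanders look unchanged. Moving above the collar for a fine alignment.

```bash
python3 - <<'E'
from m import *
bot.servo_line([.5525,-.0045,.345],velocity=.2)
bot.servo_line([.5525,-.0045,.328],velocity=.1);bot.dwell(.4);st();shot("8")
S=load("side8.npz");T=load("top8.npz")
a=S["frame"][100:230,290:420,::-1];b=T["frame"][150:280,270:400,::-1]
cv2.imwrite("pics/g8.png",cv2.resize(np.hstack([a,b]),(780,390),interpolation=cv2.INTER_NEAREST))
v=S["frame"].astype(int).mean(2).astype(int);np.set_printoptions(linewidth=250,threshold=10000)
print(v[140:206:2,342:372])
E
```

```text
t19.13 pos [ 0.5526 -0.0045  0.3283] w0.0272 F [-0.86 -0.13 -0.66] q [-0.707 -0.    -0.     0.707]
[[201 201 203 200 200 199 200 200 198 199 199 200 199 199 198 185 130  92  89 100 146 199 199 199 198 198 197 198 198 196]
 [200 199 200 200 202 200 200 200 198 199 200 198 198 200 200 187 125  90  93 105 157 199 202 200 197 198 196 196 200 199]
 [199 199 201 201 199 198 200 200 202 203 204 203 203 203 202 184 106  93  92 109 162 202 201 201 201 199 200 199 200 201]
 [198 199 200 200 202 200 201 199 198 197 199 200 201 201 201 185 108  91  92 116 176 202 202 202 203 204 201 200 199 202]
 [202 201 201 200 202 201 200 201 200 200 202 200 201 202 203 181  88  89  94 116 175 202 201 201 201 204 204 202 201 204]
 [202 201 202 201 200 200 199 200 199 198 198 200 199 199 199 181  89  91  91 131 201 201 203 201 202 202 202 203 202 202]
 [204 203 203 202 203 206 203 203 202 203 201 203 199 201 197 170  90  93  94 131 199 201 203 202 199 198 199 201 202 203]
 [201 202 200 200 199 200 203 202 201 200 199 201 200 202 193 155  86  92  99 141 197 198 198 200 200 201 201 198 202 201]
 [201 200 201 204
[... 2358 characters left out ...]
 86  97 100 100 103 103 102 103 101 100  98 127 185 192 194 195 182 113  63  61  59]
 [200 199 184 125 163 188 190 191 185 164 137 119 107 103 105 104 100 105 114 128 168 191 192 193 191 183 179 198 167 148]
 [185 182 158 111  97 117 162 179 183 188 192 190 192 190 187 188 190 192 192 194 192 189 183 168 133 107 162 206 205 205]
 [122 122 116  98  97 100 100  99  99 106 129 140 155 160 162 163 163 162 159 146 121 104 102  98  92  94 117 134 143 165]
 [124 124 116  94  96  99  99  98  96  99  99 100 101 101 102 103 103 106 105 103 101 100 100  95  90  92 113 120 119 117]
 [121 125 118  94  96  99  99  98  99  95  97 101 102 104 102 104 105 103 102 102 101 100 100  95  87  94 115 117 117 119]]
```

View pics/g8.png

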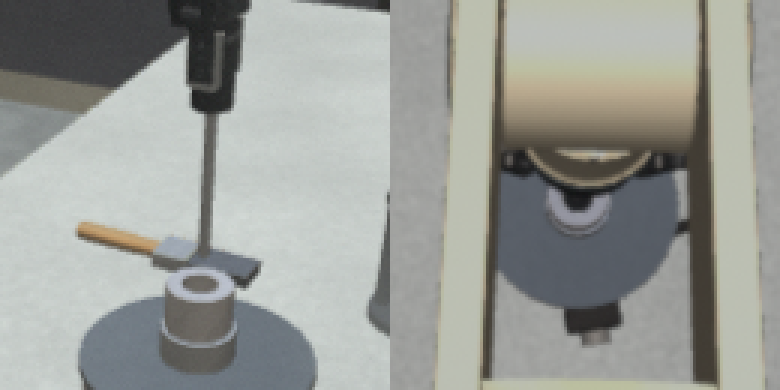

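```bash
cat > stem.py <<'E'
from h import *
def stemline(S,r0,r1,c0,c1):
    v=cv2.GaussianBlur(S["frame"],(1,1),0).astype(float).mean(2);out=[]
    for r in range(r0,r1):
        row=v[r,c0:c1];d=np.clip((200-row)/110,0,1);d[d<.15]=0
        out.append((r,c0+(d*np.arange(len(d))).sum()/d.sum(),d.sum()))
    return np.array(out)
E
python3 - <<'E'
from stem import *
S=load("side8.npz")
L=stemline(S,140,174,350,368)
p=np.polyfit(L[:,0],L[:,1],1);print("slope",p[0],"u@180",np.polyval(p,180),"u@186",np.polyval(p,186),"width",L[:,2].mean(), "resid",np.std(L[:,1]-np.polyval(p,L[:,0])))
for nm,xy in(("S collar",(.5515,-.0025)),("avg",(.5525,-.0045)),("T collar",(.5536,-.0054))):
    a=proj(S,[*xy,.30]);b=proj(S,[*xy,.185]);print(nm,a,b,"slope",(a-b)[0]/(a-b)[1],proj(S,[*xy,.161]))
    k=[proj(S,[*xy,.185]),proj(S,[xy[0]-.898*.01,xy[1]-.4395*.01,.185]),proj(S,[xy[0]+.44*.01,xy[1]-.898*.01,.185])];print(" px per 10mm right",k[1]-k[0],"per 10mm away",k[2]-k[0])
E
```

```text
slope -0.055336781641852836 u@180 357.6770972487652 u@186 357.3450765589141 width 3.826737967914439 resid 0.05506821843321682
S collar [359.99403102 131.95393775] [357.00260666 184.33350745] slope -0.057110518170866396 [356.43697491 194.23766806]
 px per 10mm right [4.79013295e+00 4.61540078e-04] per 10mm away [-0.38112949 -2.30269325]
avg [359.88341126 131.52992732] [356.90805682 183.81423598] slope -0.056907215800766464 [356.34532262 193.70286256]
 px per 10mm right [4.77836463e+00 4.61248711e-04] per 10mm away [-0.37917571 -2.29145386]
T collar [359.51857421 131.28593316] [356.5761577  183.51534057] slope -0.05633639475236321 [356.01957283 193.3950085 ]
 px per 10mm right [4.77159222e+00 4.61079219e-04] per 10mm away [-0.37504198 -2.28499723]
```

```bash
python3 - <<'E'
from h import *
S=load("side8.npz");T=load("top8.npz");np.set_printoptions(linewidth=250,threshold=10000)
print(S["frame"].mean(2).astype(int)[180:192,350:366])
print(T["frame"].mean(2).astype(int)[204:232,320:346])
for z in(.161,.1835,.25,.293,.353): print(z,proj(T,[.5535,-.0053,z]))
cv2.imwrite("pics/t8.png",cv2.resize(T["frame"][190:240,300:365,::-1],(780,600),interpolation=cv2.INTER_NEAREST))
E
```

```text
[[170 174 175 177 182 162 125  87  89 114 177 199 202 203 206 205]
 [171 171 168 167 168 155 110  89  91 110 170 199 200 203 204 205]
 [170 167 167 167 166 147  91  88  90  98 140 186 186 195 196 203]
 [170 168 167 167 155 121  86  89  91  90 110 129 142 161 159 185]
 [165 168 168 157 129  99  93  90  89  92 103 113 112 111 117 128]
 [165 168 158 131 103 107  97  92  97 106 113 115 114 115 112 112]
 [147 146 136 107 111 108 108 104 107 116 113 113 113 113 111 111]
 [ 91  96  90 104 105 107 111 113 113 116 114 114 113 114 114 115]
 [ 91  96  93  92 107 116 123 126 127 123 119 117 114 111 113 112]
 [131 145 150 154 167 168 167 165 164 156 148 145 124 116 118 115]
 [189 189 189 190 191 186 184 184 186 189 191 188 165 148 145 120]
 [189 186 177 173 171 163 160 162 164 173 182 192 192 192 182 140]]
[[117  89  74  66  65  65  64  65  65  64  65  64  64  65  68  68  64  59  63  68  74  71  67  62  62  61]
 [121 115 100  80  68  66  65  65  65  65  66  64  64  65  65  64  64  63  63  63  63  63  63  62  62  62]
 [ 83 109 121 110  88  75  68  66  64  65  65  64  65  65  64  64  63  64  63  63
[... 2171 characters left out ...]
  95  94  95  93  89  80  82 100 111 106 106 109 109 108 115 111  93  81  85  93  94  94  94  94  94]
 [ 95  96  95  95  94  94  91  84  80  79  84  88  95  92  82  77  79  85  91  93  95  94  94  93  95  95]
 [ 95  95  95  94  95  94  94  93  92  90  86  86  83  83  83  87  92  93  93  94  95  95  94  94  93  94]
 [ 94  93  94  96  95  96  95  95  94  93  93  92  93  93  94  93  94  93  93  92  93  93  94  93  93  94]
 [ 93  93  94  94  95  95  95  95  94  94  93  94  94  94  95  93  93  92  92  92  93  93  94  93  93  94]]
0.161 [332.31487769 215.07787921]
0.1835 [332.50520776 213.83663824]
0.25 [333.11691491 209.84737914]
0.293 [333.55687329 206.97818269]
0.353 [334.23986765 202.52402282]
```

View pics/t8.png

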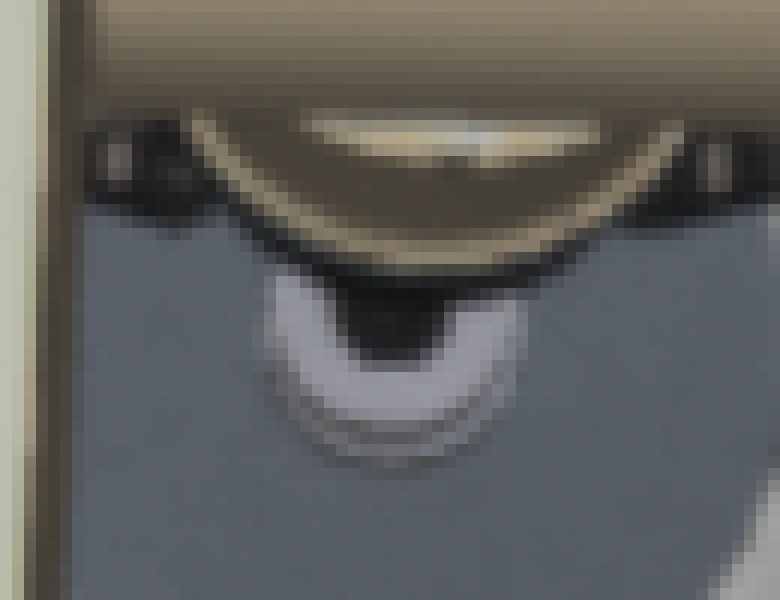

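The stem is upright in the side view (line slope -0.055, and a true vertical there projects to -0.057). It sits about 1 mm right of the collar axis, and the tip row of 184.8 matches the predicted ~184.9, so depth is right too. I'll correct by about 0.7 mm, lower until the tip is just above the collar, then check once more.

```bash
python3 - <<'E'
from m import *
from stem import *
bot.servo_line([.5532,-.0042,.313],velocity=.08);bot.dwell(.4);st();_,S=shot("9")
L=stemline(S,158,172,350,366);p=np.polyfit(L[:,0],L[:,1],1);print(p[0],"u@194.2",np.polyval(p,194.2),"vs 356.4/.8; width",L[:,2].mean())
vs,bs=ch(S);print(rimm(S,(vs>140)&(bs>3),(356,195),12,.161))
cv2.imwrite("pics/g9.png",cv2.resize(S["frame"][150:230,310:410,::-1],(750,600),interpolation=cv2.INTER_NEAREST))
E
```

```text
t19.98 pos [ 0.5533 -0.0042  0.3132] w0.0269 F [ 0.64 -0.26 -1.38] q [ 0.707  0.     0.    -0.707]
-0.05663430433584957 u@194.2 356.4843680800009 vs 356.4/.8; width 3.8164502164502165
(array([356.4, 194.2]), array([25., 46.]), array([ 0.5517, -0.0027,  0.161 ]))
```

View pics/g9.png

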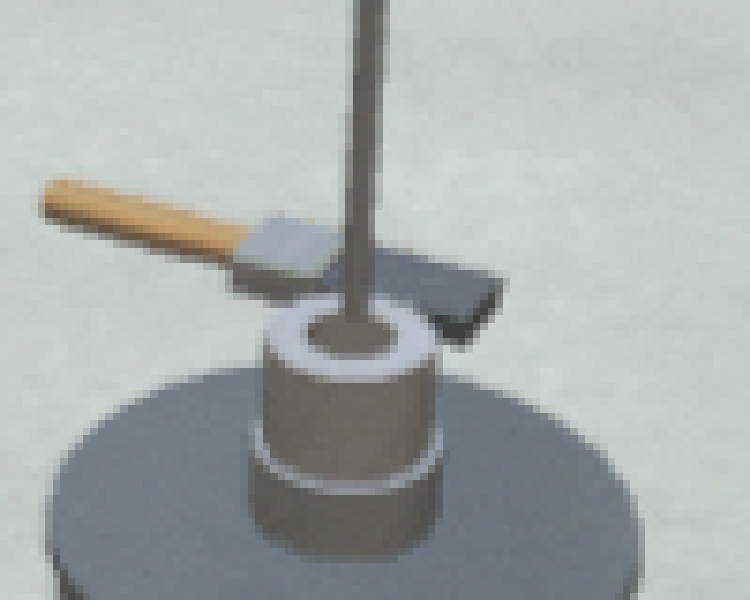

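The stem line meets the collar centre to within 0.1 px laterally (356.5 against 356.4), with the tip just above the bore. Lowering slowly.

```bash
python3 - <<'E'
from m import *
from stem import *
bot.servo_line([.5532,-.0042,.29],velocity=.04);o=st()
bot.servo_line([.5532,-.0042,.226],velocity=.05);bot.dwell(.6);st();_,S=shot("10")
L=stemline(S,176,185,350,366);print(L[:,1].round(1),L[:,2].round(1))
vs,bs=ch(S);print(rimm(S,(vs>140)&(bs>3),(356,197),10,.161))
a=S["frame"][110:230,300:412,::-1]
cv2.imwrite("pics/g10.png",cv2.resize(a,(560,600),interpolation=cv2.INTER_NEAREST))
E
```

```text
t20.80 pos [ 0.5533 -0.0042  0.29  ] w0.0270 F [-0.08 -0.27 -1.08] q [ 0.707  0.     0.    -0.707]
t22.83 pos [ 0.5532 -0.0042  0.226 ] w0.0268 F [ 0.09  0.21 -0.94] q [-0.707  0.    -0.     0.707]
[356.9 357.1 357.3 357.2 357.1 357.1 357.  357.3 358.2] [14.7 14.2 13.8 14.  14.1 14.  13.4 12.7 12.7]
(array([356.4, 194.2]), array([24.9, 46. ]), array([ 0.5516, -0.0027,  0.161 ]))
```

View pics/g10.png

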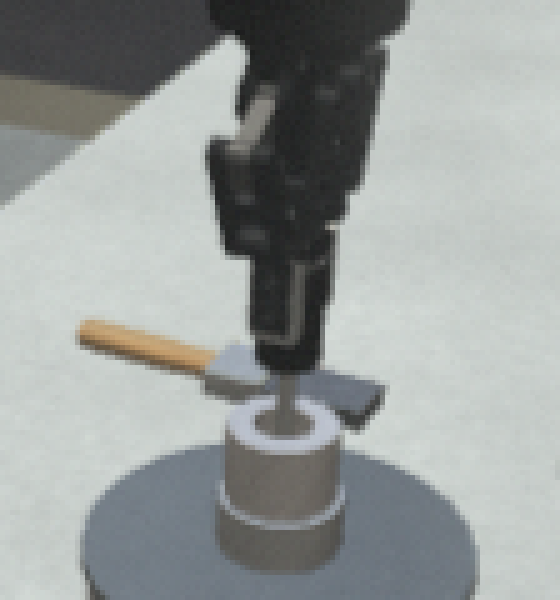

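View pics/top10.png

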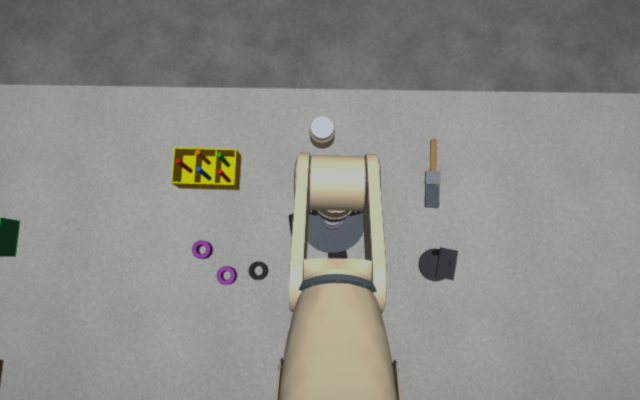

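The stem goes down the middle of the bore and the collar hasn't moved (still (356.4,194.2)). The handle's underside is about 30 mm above the collar, as expected, and the jar, caddy and brush are where they were. Handing in.

```bash
python3 - <<'E'
from m import *
st();print(hand_in())
E
```

```text
t22.93 pos [ 0.5532 -0.0042  0.226 ] w0.0272 F [-0.21 -0.58 -1.22] q [ 0.707  0.     0.    -0.707]
the job is handed in; nothing more can be done
None
```

I set the aluminium collar on the pot's neck and released it. I then took the probe out of its stand and lowered its stem through the bore, and handed in at 22.9 s still holding it there. The hand-in reported no verdict.

**Last checks**
- **Collar:** it sits flat, about 1 mm off the neck axis in both views. Its position in the side view did not change while the probe went in.
- **Probe:** the stem is upright to about 0.1° in the side view and, just above the bore, lined up with the collar centre to about 0.2 mm sideways. By arm height the tip is about 80 mm below the collar's top. The wrist force showed no contact during lowering.
- **Bystanders:** the jar, caddy and brush look unmoved.

**Less certain:** the two cameras disagree by 2–3 mm on absolute positions, so I aligned by comparing things within the same view. The arm hid the stem from the top camera. Centring along the side camera's line of sight therefore rests on the tip's row in the picture and the arm's coordinates, good to about 1–2 mm. I did not check the probe's tilt in that direction separately.

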